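Fetch the parallel rule out of the half-open chart-table locker

ROBOT

A 7-joint arm with a two-finger parallel gripper is mounted at the origin on the work surface. World frame = base frame: x ahead of the robot, y to its left, z up, the work surface at z = 0. Lengths are in m, angles in rad, forces in N, time in s.
With the tool pointing down it reaches from about 0.425 to 0.95 m from the base axis. Payload 16.7 kg.
Tool frame: the origin (TCP) lies at the very end of the fingers, on their centre line; the grasp point (between the pads) lies 19 mm behind it (ctrl.grip_point_offset is the distance from the TCP to the grasp point, in m); y points along the fingers, z is the direction in which the jaws open and shut, and the axes are right-handed (so a half turn about y gives the same grasp; the last joint's range is limited). The gripper opens to 94 mm and grips with 3 to 60 N. Pads are 16 mm wide; open, the fingers measure 119 mm over their backs; the gripper's body (75 mm by 177 mm) begins 78 mm behind the grasp point.
Start: joints at [0.996, 0.426, 0.074, 1.606, -0.034, 1.111, -0.067], TCP at [0.279, -0.615, 0.17] pointing down, gripper open.
Joint ranges: [-2.85, 2.85], [-0.5, 2.14], [-1.23, 1.37], [0.21, 2.46], [-1.02, 4.16], [0.16, 2.05], [-2.73, 2.73]. Speed limits (rad/s): [1.89, 1.89, 2.39, 2.39, 3.01, 3.01, 3.01].

INTERFACE

Orientations are given as a unit quaternion [x, y, z, w].
In Python, from cell import telemetry, cams, ctrl, spotter gives the robot as it stands. The module is installed in compiled form; this text tells all that it offers.
- The arm moves only by the tool step_arm, never from a script. Its argument "steps" is a list of rows, each a list of 7 numbers: the shift along the tool's x, y, z in mm, then the turn, a rotation vector about the tool's x, y, z in degrees, then the closure in counts, from 0 (fully open) to 255 (shut). A call has 1 to 5 rows; each row is the pose to reach, as a shift and turn from the pose measured when the call began, along the tool's axes at that moment; what a row does not reach only later rows make up. A row lasts 1/12 s, in which the tool goes at most 41.7 mm and 7.16 degrees, less where a joint would pass 70% of its speed; a pose out of reach is approached as far as the arm can. A call with a gripper value outside its range is refused whole. The fingers move at their own pace and stop on an object; the grip force is fixed at half the most. Time passes only in rows, so rows that repeat a pose let the fingers close. It gives the time, the measured TCP pose, the force and the opening at its end, in the units of the state.
- telemetry.state(): the state, without advancing time (a new reading comes with each control period).
- cams.snapshot(name): name is "scene" or "top"; returns a dict with "color" (400x640x3 uint8, red, green, blue), "mtx" (3x3 intrinsics, pixels), "distortion" ([k1, k2, p1, p2, k3] as OpenCV has them; the pictures are not rectified), "extrinsics" (4x4, takes a point from camera to world coordinates). Camera axes: x right, y up, looking along -z (the intrinsics and any distortion apply to the point x, -y, -z); pixel columns grow to the right and rows downward; lengths in m; the calibration is good to about 2 mm. A picture is of the moment at which its call begins. There is no depth.
- ctrl.hand_in(): hands the job in, once; it reports no verdict.
Trained networks look in a picture, given as the dict that the camera call returned (one of the last four; its "shot" number tells which), for a name from the list of things; names that differ only in an ending like _2 or _b are one class to them, and where a whole thing is asked for, a point or a joint stands for the part that bears it (a point fixed in the world has none). Each returns a list of dicts, best first, with "confidence" (0 to 1); they miss things now and then, are a little off and sometimes report something else, mostly with a low value. They report only what shows in the picture. A call takes as long as a camera call.
- spotter.spot_in(label, picture): "point" ([x, y, z] in m, in the coordinates of the camera as it stood for that picture, good to about 4 mm: the middle of the surface that is visible of it).
The state is a dict: "t": time; "joint_positions": joint angles; "qd": joint speeds; "joint_efforts": joint torques, N m; "position": TCP position; "ee_rot": TCP orientation; "ft_force": force on the tool from outside, world axes, zero at the start; "torque": the same for the moment, N m; "gripper_width": finger opening in m.
Only numpy, scipy, OpenCV 4.12 (cv2) and the standard library are available. Lean on these libraries where they do the work, as an engineer would, in place of code of your own. Each camera call takes 0.05 s, during which the arm holds its last target. There are 200 camera calls.

TASK

Fetch the parallel rule from the wooden instrument locker on the chart table: slide the locker's half-lid fully open, then take the rule by the part that shows and tilt it out diagonally through the opening, which is only about half as long as the rule. Finish while still holding the rule in the gripper, level, with every part of it at least 50 mm higher than the top of the locker's lid. Leave the lid open and everything else, in the locker and around it, where it is.

Things in the scene. Friction and masses are not known exactly. Their poses are not given: they have to be found in the camera images.
- locker: fixed low wooden box, 270 (its x) x 360 (its y) x 72 mm high, walls and floor 8 mm, dark blue lining; origin at the centre of its underside, on the table; z up. Its -y half is the opening under the sliding half-lid, its +y half has a fixed top. Lid runners stand along both long sides (outermost 10 mm, up to 88 mm above the table)
- opening (a point): middle of the opening in the locker's top (fixed to the locker, 72 mm above the table, at x = -10, y = -86 mm of the locker). The opening is 234 mm wide (x) and 176 mm long (y from -172 to +4 mm of the locker)
- half_top (a point): middle of the opening-side edge of the fixed half-top, at its underside (locker's x = -10, y = 4 mm, 64 mm above the table); the half-top covers y from 4 to 180 mm of the locker and is 8 mm thick
- batten (a point): middle of the upper face of the batten under the covered part of the rule (locker's x = -10, y = 90 mm, 26 mm above the table): 70 mm wide (x), 10 mm thick (y). A like one stands in the opening at y = -135 mm. The rule lies on both; between them fingers can reach beside it down to the floor, 8 mm above the table
- lid (a joint): how far the half-lid has been slid, m: 0 = shut, 0.172 = fully open against its stop, lying over the fixed half-top. It slides along the locker's +y, needs about 2 N and stays where it is left. Brown panel 248 (x) x 176 (y) x 8 mm, upper face 80 mm above the table
- lid_pull (a point): centre of the dark wooden pull bar in the middle of the lid, moving with it: bar 100 mm long (locker's x), 12 mm wide (locker's y; grip it across this), 24 mm tall, from 80 to 104 mm above the table; the point is 92 mm up
- rule_center (a point): centre, half-way up, of the folded parallel rule: rigid white bar 320 long (its y) x 44 wide (its x) x 10 mm thick, black graduations, about 0.15 kg; on its upper face two brass knobs 12 mm wide, 5 mm high, at (x, y) = (-11, -45) and (11, 45) mm. It lies flat nearly along the locker's y, centre 31 mm above the table, its +y half under the half-top
- rule_end_a (a point): middle of the rule's -y end face, the end that shows in the opening (160 mm from the centre)
- rule_end_b (a point): middle of the rule's +y end face, the end under the fixed half-top (160 mm from the centre)
- rule: the parallel rule; origin at the centre of its underside, axes as for rule_center
- tin: flat steel pencil tin 34 x 140 x 16 mm lying on the locker's floor beside the rule, along the locker's y on its +x side; origin at the centre of its underside; leave it there
- weight: brass chart weight, 60 mm across, 44 mm high, beyond the locker; origin under its centre; leave it
- magnifier: round dome chart magnifier, 72 mm across, 33 mm high, beyond the locker; origin under its centre; leave it
- dividers: brass and steel chart dividers lying half open, 170 mm long (its x) x 60 mm, 12 mm high, on the table past the open end (-y) of the locker; origin at its middle on the table; leave them
- radio: black handheld radio standing upright, 36 x 60 x 115 mm with an aerial to 225 mm, to the left; origin under its centre; leave it
- mug: blue mug, 82 mm across, 95 mm high, handle at its +y, to the left; origin under its centre; leave it
- eraser: white and blue eraser, 24 x 56 x 14 mm, to the right; origin at the middle of its underside; leave it
- logbook: closed dark blue log book, 150 x 210 x 18 mm, to the right; origin at the centre of its underside; leave it

How it is judged:
By the outcome, as a careful person would: the job done as asked, in the order asked, and still so for the second after the job is handed in, while the arm keeps its last pose, push and grip.
It also fails if it takes over 51 s, if anything falls off the work surface, if the arm or the gripper's body presses on something with over 40 N, if the wrist force passes 120 N, or if a joint passes its speed limit or range.

## Working session

There is one attempt and no reset: what is moved stays moved. The work goes in short steps, Python scripts to look and compute and a tool call to move; the robot and the scene stay as the last step left them, time stands still between calls to the robot, and variables do not carry over. Pictures are saved under pics/ and viewed, about 8 in all and at most 12, crops included, and the job is handed in when it is done.

Besides the shell and the picture viewer there is one more tool, called after "Emit:" as name([rows], argument=value, ...), one row to a line, values as JSON. step_arm: Moves the arm, as the interface text tells. Its arguments: {"type":"object","properties":{"steps":{"type":"array","items":{"type":"array","items":{"type":"number"}}}},"required":["steps"]}

```bash
mkdir -p pics; cat > h.py <<'E'
import numpy as np, cv2
from scipy.spatial.transform import Rotation as R
from cell import telemetry, cams, ctrl, spotter
def snap(n,save=None):
    p=cams.snapshot(n)
    if save: cv2.imwrite(f'pics/{save}.png',cv2.cvtColor(p['color'],cv2.COLOR_RGB2BGR))
    return p
def toworld(p,pt):
    return (np.array(p['extrinsics'])@np.r_[pt,1])[:3]
def proj(p,w):
    E=np.linalg.inv(np.array(p['extrinsics'])); c=(E@np.c_[np.atleast_2d(w),np.ones(len(np.atleast_2d(w)))].T).T[:,:3]
    c=c*[1,-1,-1]
    return cv2.projectPoints(c,np.zeros(3),np.zeros(3),np.array(p['mtx'],float),np.array(p['distortion'],float))[0][:,0]
def ray(p,uv):
    n=cv2.undistortPoints(np.array([[uv]],float),np.array(p['mtx'],float),np.array(p['distortion'],float))[0,0]
    E=np.array(p['extrinsics']); d=E[:3,:3]@np.array([n[0],-n[1],-1.]); return E[:3,3],d/np.linalg.norm(d)
def atz(p,uv,z):
    o,d=ray(p,uv); return o+d*(z-o[2])/d[2]
def tri(rs):
    A=np.zeros((3,3));b=np.zeros(3)
    for o,d in rs:
        M=np.eye(3)-np.outer(d,d);A+=M;b+=M@o
    x=np.linalg.solve(A,b); return x,[np.linalg.norm((np.eye(3)-np.outer(d,d))@(x-o)) for o,d in rs]
E
python3 - <<'E'
from h import *
np.set_printoptions(precision=4,suppress=True)
s=telemetry.state(); print(s); print(R.from_quat(s['ee_rot']).as_matrix(), ctrl.grip_point_offset)
for n in ['scene','top']:
    p=snap(n,n+'0'); print(n,np.array(p['extrinsics'])[:3])
    for l in ['locker','lid_pull','lid','rule','tin','weight','magnifier','dividers','radio','mug','eraser','logbook']:
        r=spotter.spot_in(l,p)
        print(l,[(round(q['confidence'],2),toworld(p,q['point']).round(3)) for q in r[:2]])
E
```

```text
{'t': 0.0, 'joint_positions': array([ 0.9955,  0.4267,  0.0739,  1.6066, -0.0341,  1.1108, -0.0671]), 'qd': array([-0.0003,  0.0007, -0.0003,  0.0004,  0.0001,  0.0003, -0.0002]), 'joint_efforts': array([ -0.0022, -93.5825,   3.6654, -45.4197,  -0.049 ,   0.0201,
         0.    ]), 'position': array([ 0.2786, -0.6143,  0.1697]), 'ee_rot': array([-0.1495,  0.6916, -0.6907,  0.1493]), 'ft_force': array([0.3326, 0.4133, 1.0033]), 'torque': array([-0.0057,  0.0138, -0.033 ]), 'gripper_width': 0.09397043426724089}
[[-0.9107 -0.0006  0.413 ]
 [-0.413   0.0011 -0.9107]
 [ 0.0001 -1.     -0.0013]] 0.0188
scene [[-0.8791 -0.3905  0.2732  0.9512]
 [ 0.4765 -0.7119  0.5158  0.7407]
 [-0.007   0.5836  0.812   1.2809]]
locker [(0.88, array([0.575, 0.017, 0.073]))]
lid_pull [(0.84, array([ 0.562, -0.074,  0.079]))]
lid [(0.76, array([ 0.567, -0.077,  0.08 ])), (0.73, array([0.573, 0.017, 0.071]))]
rule [(0.6, array([0.572, 0.025, 0.072]))]
tin []
weight [(0.65, array([0.762, 0.087, 0.02 ])), (0.58, array([ 0.415, -0.44 ,  0.016]))]
magnifier [(0.67, array([ 0.757, -0.072,  0.022])), (0.25, array([
[... 313 characters left out ...]
([0.405, 0.512, 0.105]))]
top [[-0.0124  0.9973 -0.0721  0.4754]
 [-0.9999 -0.0132 -0.0104 -0.035 ]
 [-0.0113  0.0719  0.9973  1.274 ]]
locker [(0.6, array([ 0.562, -0.02 ,  0.082]))]
lid_pull [(0.56, array([ 0.564, -0.083,  0.082]))]
lid [(0.66, array([ 0.558, -0.082,  0.08 ]))]
rule [(0.2, array([0.586, 0.435, 0.049]))]
tin []
weight [(0.5, array([0.753, 0.068, 0.018]))]
magnifier [(0.68, array([ 0.752, -0.084,  0.023]))]
dividers [(0.5, array([ 0.549, -0.27 ,  0.008]))]
radio [(0.6, array([0.397, 0.488, 0.116]))]
mug [(0.63, array([0.587, 0.434, 0.046]))]
eraser [(0.6, array([ 0.416, -0.446,  0.014])), (0.58, array([0.754, 0.073, 0.021]))]
logbook [(0.59, array([ 0.623, -0.522,  0.023]))]
```

View pics/top0.png

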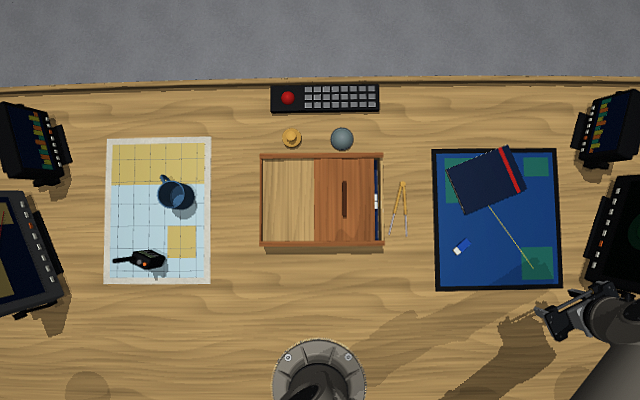

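View pics/scene0.png

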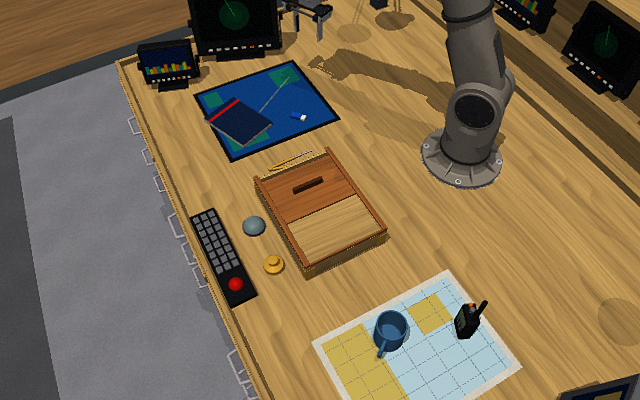

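The top view shows the locker at columns 260–384 and rows 152–250, with its −y end to the right. The lid looks slightly ajar: the rule's white end shows at about (377,200). The dividers are at about (398,208). I'll fit the locker pose next and overlay it on both views.

```bash
cat > fit.py <<'E'
from h import *
def lp(pose,P):  # locker->world
    x,y,a=pose; c,s=np.cos(a),np.sin(a); P=np.atleast_2d(P).astype(float)/1000
    return np.c_[x+c*P[:,0]-s*P[:,1], y+s*P[:,0]+c*P[:,1], P[:,2]]
def overlay(p,pose,lid,name,box,k):
    im=cv2.cvtColor(p['color'],cv2.COLOR_RGB2BGR); u0,v0,u1,v1=box
    im=cv2.resize(im[v0:v1,u0:u1],None,fx=k,fy=k,interpolation=cv2.INTER_CUBIC)
    def pl(P,col):
        q=((proj(p,lp(pose,P))-[u0,v0]+.5)*k).astype(int); cv2.polylines(im,[q.reshape(-1,1,2)],True,col,1)
    pl([[-135,-180,0],[135,-180,0],[135,180,0],[-135,180,0]],(0,255,0))
    pl([[-135,-180,72],[135,-180,72],[135,180,72],[-135,180,72]],(0,255,255))
    pl([[-135,-180,88],[135,-180,88],[135,180,88],[-135,180,88]],(255,0,255))
    if lid is not None:
        l=lid*1000
        pl([[-134+0,-176+l,80],[114,-176+l,80],[114,l,80],[-134,l,80]],(255,255,0))
    cv2.imwrite(f'pics/{name}.png',im)
E
python3 - <<'E'
from fit import *
p=snap('top'); 
for uv in [(261,154),(383,154),(383,247),(261,247)]: print(atz(p,uv,.088).round(3))
overlay(p,(.556,-.02,0.0),.02,'ov_top',(250,140,415,260),4.8)
q=snap('scene')
overlay(q,(.556,-.02,0.0),.02,'ov_sc',(240,135,400,285),4)
E
```

```text
[0.695 0.154 0.088]
[ 0.69  -0.2    0.088]
[ 0.422 -0.194  0.088]
[0.426 0.155 0.088]
```

View pics/ov_top.png

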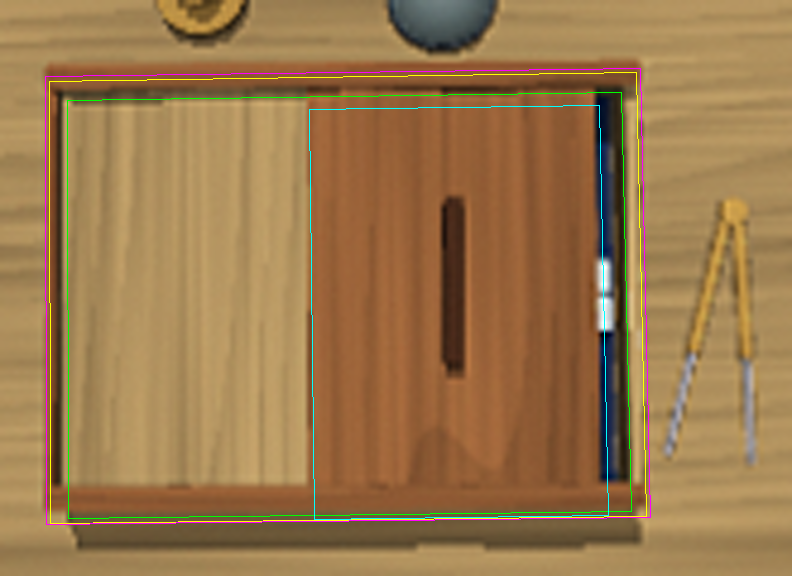

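View pics/ov_sc.png

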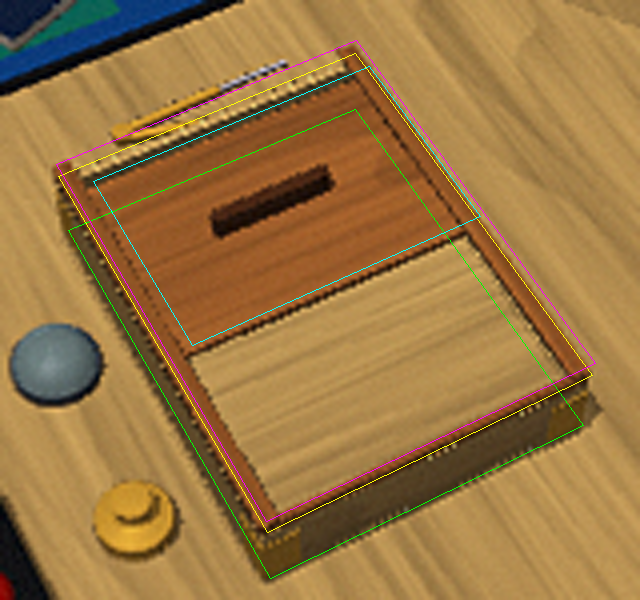

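The overlay is only a few px off, which means roughly +5 mm in x and a small yaw. The bar's top face is centred at about (344.6,199.8) in the top view and (307.5,183.8) in the scene view. I'll triangulate it and refine the locker pose.

```bash
python3 - <<'E'
from fit import *
from scipy.optimize import least_squares
p=snap('top'); q=snap('scene')
T=lambda u,v:(250+u/4.8-.5,140+v/4.8-.5)
S=lambda u,v:(240+u/4-.5,135+v/4-.5)
print('bar',tri([ray(p,T(454,287)),ray(q,S(270,195))]))
print('bar ends',tri([ray(p,T(453,199)),ray(q,S(213,216))]),tri([ray(p,T(455,374)),ray(q,S(328,171))]))
C=np.array([[135,-180,88],[-135,-180,88],[-135,180,88],[135,180,88]])
ct=np.array([T(638,64),T(645,514),T(49,518),T(47,67)]); cs=np.array([S(60,165),S(357,45),S(590,371),S(270,520)])
f=lambda x:np.r_[(proj(p,lp(x,C))-ct).ravel(),(proj(q,lp(x,C))-cs).ravel()]
r=least_squares(f,[.556,-.02,0]);print(r.x,f(r.x).round(1).reshape(8,2).tolist())
for P,c in((p,ct),(q,cs)):
    r=least_squares(lambda x:(proj(P,lp(x,C))-c).ravel(),[.556,-.02,0]);print(r.x)
    for l,z in(('lid_pull',0),('lid',0)):
        for d in spotter.spot_in(l,P)[:1]: print(l,toworld(P,d['point']))
E
```

```text
bar (array([ 0.55978924, -0.08527495,  0.09665702]), [np.float64(0.0005657486128325649), np.float64(0.0005657486128326103)])
bar ends (array([ 0.61043034, -0.08450359,  0.10328776]), [np.float64(0.0008625108025195746), np.float64(0.0008625108025195183)]) (array([ 0.50847827, -0.08532065,  0.0951053 ]), [np.float64(0.0009811258044302375), np.float64(0.0009811258044302984)])
[ 0.55811979 -0.0187929  -0.00596265] [[0.3, 0.5], [0.4, 0.4], [-1.3, 0.3], [-0.5, 0.9], [-1.2, 0.0], [-0.2, -0.6], [0.8, -0.9], [-1.7, 1.1]]
[ 0.55963297 -0.01957954 -0.00542526]
lid_pull [ 0.56128811 -0.08432968  0.08176899]
lid [ 0.5605488  -0.08191534  0.0813396 ]
[ 0.55645217 -0.01793413 -0.00731465]
lid_pull [ 0.5624686  -0.07478893  0.08208451]
lid [ 0.56728312 -0.07853002  0.07988573]
```

Emit:
step_arm([
  [-474,0,-366,0,24.7,0,60],
  [-474,0,-366,0,24.7,0,60],
  [-474,0,-366,0,24.7,0,60],
  [-474,0,-366,0,24.7,0,60],
  [-474,0,-366,0,24.7,0,60],
])

```text
t: 2.12
position: [0.3752, -0.4323, 0.1705]
ee_rot: [-0.004, -0.707, 0.707, 0.004]
ft_force: [1.8, -0.4, -0.5]
gripper_width: 0.0719
```

```bash
cat >> h.py <<'E'
L=(.559,-.019,-.006)
def Rdes(th=0,jaw='x',yaw=L[2]):
    # tool y along approach; th = tilt (deg) raising the -y side; jaw axis along locker x or -y
    z=np.array([1.,0,0]) if jaw=='x' else np.array([0,-1.,0])
    y=np.array([0,0,-1.]); M=np.c_[np.cross(y,z),y,z]
    return R.from_euler('z',yaw)*R.from_euler('x',-th,degrees=True)*R.from_matrix(M)
def go(pos,Rt,s=None):
    s=s or telemetry.state(); R0=R.from_quat(s['ee_rot'])
    d=R0.inv().apply(np.array(pos)-s['position'])*1000; w=(R0.inv()*Rt).as_rotvec(degrees=True)
    print('shift',d.round(1),'turn',w.round(2),'rows',np.linalg.norm(d)/41.7,np.linalg.norm(w)/7.16)
def st():
    s=telemetry.state(); print('t',round(s['t'],2),'pos',s['position'].round(4),'F',s['ft_force'].round(1),'w',round(s['gripper_width'],4)); return s
E
python3 - <<'E'
from h import *
s=st(); print(R.from_quat(s['ee_rot']).as_matrix().round(3)); go([.56,-.085,.16],Rdes(0,'y'))
E
```

```text
t 2.12 pos [ 0.3752 -0.4323  0.1705] F [ 1.8 -0.4 -0.5] w 0.0719
[[-1.     0.    -0.011]
 [ 0.011 -0.    -1.   ]
 [-0.    -1.     0.   ]]
shift [-181.    10.4 -349.3] turn [-0.01 -0.28 -0.01] rows 9.436689418225214 0.03897949191473779
```

Emit:
step_arm([
  [-181,10,-349,0,-0.3,0,100],
  [-181,10,-349,0,-0.3,0,100],
  [-181,10,-349,0,-0.3,0,100],
  [-181,10,-349,0,-0.3,0,100],
  [-181,10,-349,0,-0.3,0,100],
])

```text
t: 2.53
position: [0.4731, -0.2482, 0.1654]
ee_rot: [-0.002, -0.707, 0.707, 0.002]
ft_force: [0.9, -0.7, -0.2]
gripper_width: 0.0573
```

```bash
python3 - <<'E'
from h import *
s=st(); go([.56,-.085,.13],Rdes(0,'y'))
E
```

```text
t 2.53 pos [ 0.4731 -0.2482  0.1654] F [ 0.9 -0.7 -0.2] w 0.0573
shift [ -86.    35.4 -163.7] turn [-0.03  0.02 -0.04] rows 4.5138086697210404 0.00784058826546549
```

Emit:
step_arm([
  [-86,20,-164,0,0,0,100],
  [-86,20,-164,0,0,0,100],
  [-86,20,-164,0,0,0,100],
  [-86,25,-164,0,0,0,100],
  [-86,35,-164,0,0,0,100],
])

```text
t: 2.95
position: [0.5627, -0.0797, 0.1315]
ee_rot: [0.002, 0.707, -0.707, 0.001]
ft_force: [0.6, -0.1, 0.3]
gripper_width: 0.0572
```

```bash
python3 - <<'E'
from h import *
s=st(); go([.56,-.085,.086],Rdes(0,'y'))
E
```

```text
t 2.95 pos [ 0.5627 -0.0797  0.1315] F [ 0.6 -0.1  0.3] w 0.0572
shift [ 2.9 45.4  5.4] turn [ 0.04  0.24 -0.23] rows 1.0993965688750105 0.04633295791373389
```

Emit:
step_arm([
  [3,5,5,0,0.2,0,100],
  [3,25,5,0,0.2,0,100],
  [3,40,5,0,0.2,0,100],
  [3,43,5,0,0.2,0,100],
  [3,43,5,0,0.2,0,100],
])

```text
t: 3.37
position: [0.5592, -0.0849, 0.0878]
ee_rot: [0.003, 0.707, -0.707, -0.001]
ft_force: [0.2, 0.4, 0.6]
gripper_width: 0.057
```

```bash
python3 - <<'E'
from h import *
s=st(); go([.56,-.085,.088],Rdes(0,'y'))
E
```

```text
t 3.37 pos [ 0.5592 -0.0849  0.0878] F [0.2 0.4 0.6] w 0.057
shift [-0.8 -0.2  0.1] turn [ 0.04  0.02 -0.13] rows 0.020898279151710393 0.0187326796060194
```

Emit:
step_arm([
  [0,0,0,0,0,0,255],
  [0,0,0,0,0,0,255],
  [0,0,0,0,0,0,255],
  [0,0,0,0,0,0,255],
  [0,0,0,0,0,0,255],
])

```text
t: 3.78
position: [0.5594, -0.0849, 0.0883]
ee_rot: [0.003, 0.707, -0.707, -0.001]
ft_force: [-0.2, 0.2, -0.2]
gripper_width: 0.0273
```

Emit:
step_arm([
  [0,0,0,0,0,0,255],
  [0,0,0,0,0,0,255],
  [0,0,0,0,0,0,255],
])

```text
t: 4.03
position: [0.5595, -0.085, 0.0884]
ee_rot: [0.003, 0.707, -0.707, -0.001]
ft_force: [-0.7, -0.3, 0.2]
gripper_width: 0.007
```

Emit:
step_arm([
  [0,0,0,0,0,0,255],
  [0,0,0,0,0,0,255],
])

```text
t: 4.2
position: [0.5595, -0.085, 0.0884]
ee_rot: [0.003, 0.707, -0.707, -0.001]
ft_force: [0.3, 0.9, 0.5]
gripper_width: 0.0005
```

```bash
python3 - <<'E'
from h import *
st(); p=snap('top'); q=snap('scene')
P=cv2.cvtColor(p['color'],cv2.COLOR_RGB2BGR)[140:260,250:410]; Q=cv2.cvtColor(q['color'],cv2.COLOR_RGB2BGR)[120:260,240:400]
f=lambda a:cv2.resize(a,(400,int(a.shape[0]*2.5)),interpolation=cv2.INTER_CUBIC)
a,b=f(P),f(Q); a=cv2.copyMakeBorder(a,0,b.shape[0]-a.shape[0],0,0,0)
cv2.imwrite('pics/grip1.png',np.hstack([a,b]))
print(proj(p,[.56,-.085,.088]),proj(q,[.56,-.085,.088]))
E
```

```text
t 4.2 pos [ 0.5595 -0.085   0.0884] F [0.3 0.9 0.5] w 0.0005
[[343.96258761 199.26610229]] [[307.24557836 185.06228817]]
```

View pics/grip1.png

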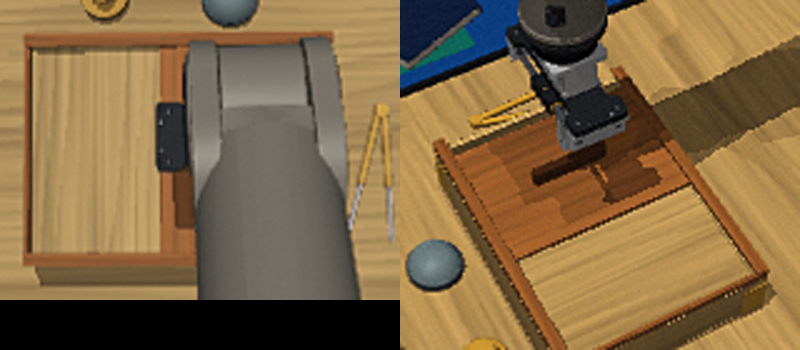

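```bash
python3 - <<'E'
from h import *
q=snap('scene')
Q=cv2.cvtColor(q['color'],cv2.COLOR_RGB2BGR)[110:220,260:370]
im=cv2.resize(Q,None,fx=5.4,fy=5.4,interpolation=cv2.INTER_NEAREST)
for w in ([.56,-.085,.088],[.56,-.085,.13]):
    u=(proj(q,w)[0]-[260,110]+.5)*5.4; cv2.circle(im,tuple(u.astype(int).tolist()),4,(0,255,0),1)
cv2.imwrite('pics/grip2.png',im)
E
```

```text
(no output)
```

View pics/grip2.png

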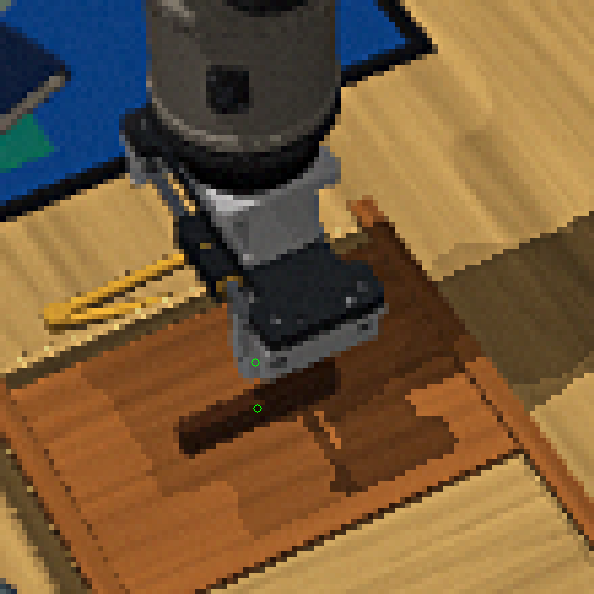

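The crop shows the bar at (180–335, 370–450) fully in view, with no finger at the circled point (257,408), where the TCP should be. So the gripper isn't where its reported pose puts it, or the camera calibration is off. I'll test both cameras against the start pictures and the robot base.

```bash
python3 - <<'E'
from h import *
p=snap('top'); q=snap('scene')
ims=[]
for P,f,b in((p,'top0',(500,260,640,400)),(q,'scene0',(270,0,410,140))):
    im=cv2.imread(f'pics/{f}.png')[b[1]:b[3],b[0]:b[2]]; k=400/140
    im=cv2.resize(im,(400,400),interpolation=cv2.INTER_NEAREST)
    Rm=np.array([[-.9107,-.0006,.413],[-.413,.0011,-.9107],[0,-1,-.0013]]);t=np.array([.2786,-.6143,.1697])
    for off,c in(([0,0,0],(0,255,0)),([0,0,.047],(0,0,255)),([0,0,-.047],(0,0,255)),([0,-.097,.0885],(255,0,255)),([0,-.097,-.0885],(255,0,255)),([0,-.2,0],(255,255,0))):
        u=(proj(P,t+Rm@np.array(off))[0]-b[:2]+.5)*k; cv2.circle(im,tuple(u.astype(int).tolist()),4,c,2)
    ims.append(im)
cv2.imwrite('pics/cal.png',np.hstack(ims))
print(proj(p,[0,0,0]),proj(q,[0,0,0]))
s=telemetry.state(); print(s['joint_positions'],s['position'],s['ee_rot'])
E
```

```text
[[317.42122948 386.03992939]] [[461.18700713 156.21633781]]
[ 0.15717226  0.34271621 -0.14550476  1.92634073  0.06263968  0.87378698
 -1.59658082] [ 0.55946209 -0.08495431  0.08836129] [ 0.00310566  0.70734114 -0.70686491 -0.0009333 ]
```

View pics/cal.png

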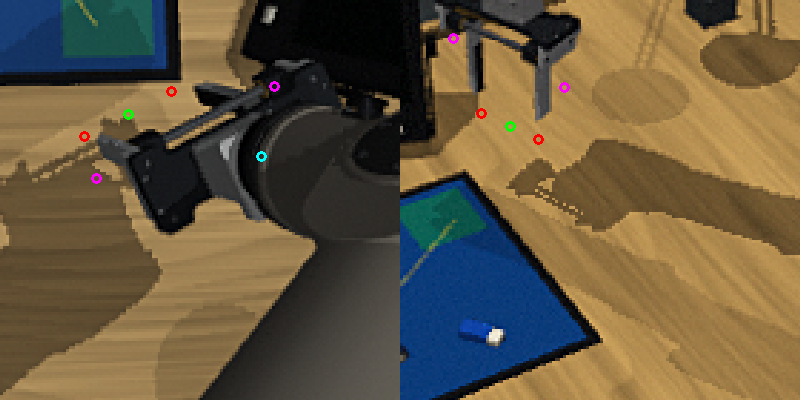

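Both cameras place the open fingertips away from the reported positions: by about 8 px to the right in the top view and about 7 px up in the scene view. That matches the real tips being roughly 40 mm higher than the reported TCP, and explains why the fingers closed on nothing above the bar. I'll triangulate to quantify it.

```bash
python3 - <<'E'
from h import *
p=snap('top'); q=snap('scene'); k=400/140
T=lambda u,v:(500+u/k-.5,260+v/k-.5); S=lambda u,v:(270+(u-400)/k-.5,v/k-.5)
a=tri([ray(p,T(200,93)),ray(q,S(478,91))]); b=tri([ray(p,T(106,141)),ray(q,S(542,119))])
print(a,b,(a[0]+b[0])/2, (a[0]-b[0]))
im=cv2.imread('pics/top0.png')[280:325,535:585]; im2=cv2.imread('pics/scene0.png')[0:50,280:335]
f=lambda a:cv2.resize(a,(400,400),interpolation=cv2.INTER_NEAREST)
cv2.imwrite('pics/tips.png',np.hstack([f(im),f(im2)]))
E
```

```text
(array([ 0.30006316, -0.66515201,  0.20112295]), [np.float64(0.0015976805350851626), np.float64(0.0015976805350851541)]) (array([ 0.25700587, -0.57445852,  0.19978974]), [np.float64(0.0038916295235429527), np.float64(0.0038916295235427068)]) [ 0.27853451 -0.61980527  0.20045634] [ 0.04305729 -0.09069348  0.00133321]
```

View pics/tips.png

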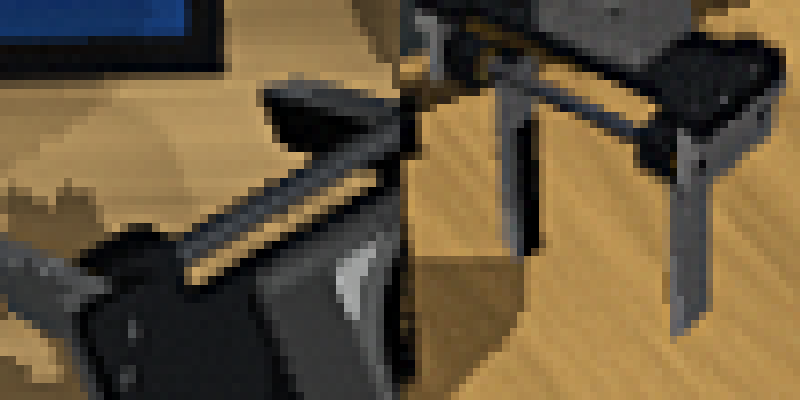

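The tips triangulate to (0.2785, −0.620, 0.2005), against a reported (0.2786, −0.614, 0.170). So the real fingertips sit about 30 mm above the reported TCP. I'll reopen, go lower with small steps and feel for the lid, which gives an independent check at z = 0.080.

Emit:
step_arm([
  [0,0,0,0,0,0,100],
  [0,0,0,0,0,0,100],
  [0,0,0,0,0,0,100],
  [0,0,0,0,0,0,100],
  [0,0,0,0,0,0,100],
])

```text
t: 4.97
position: [0.5595, -0.085, 0.0883]
ee_rot: [0.003, 0.707, -0.707, -0.001]
ft_force: [-0.5, 0.6, -0.0]
gripper_width: 0.0303
```

Emit:
step_arm([
  [0,0,0,0,0,0,100],
  [0,10,0,0,0,0,100],
  [0,20,0,0,0,0,100],
  [0,26,0,0,0,0,100],
  [0,30,0,0,0,0,100],
])

```text
t: 5.38
position: [0.5587, -0.0849, 0.0567]
ee_rot: [0.002, 0.707, -0.707, -0.002]
ft_force: [0.0, 0.3, -1.5]
gripper_width: 0.0567
```

Emit:
step_arm([
  [0,1,0,0,0,0,100],
  [0,2,0,0,0,0,100],
  [0,3,0,0,0,0,100],
  [0,3,0,0,0,0,100],
])

```text
t: 5.72
position: [0.5588, -0.0849, 0.0537]
ee_rot: [0.002, 0.707, -0.707, -0.002]
ft_force: [0.1, 1.0, -0.5]
gripper_width: 0.0569
```

Emit:
step_arm([
  [0,1,0,0,0,0,100],
  [0,2,0,0,0,0,100],
  [0,2,0,0,0,0,100],
])

```text
t: 5.97
position: [0.5589, -0.0849, 0.0518]
ee_rot: [0.003, 0.707, -0.707, -0.001]
ft_force: [-0.3, -0.3, 0.1]
gripper_width: 0.0575
```

Emit:
step_arm([
  [0,1,0,0,0,0,100],
  [0,1.5,0,0,0,0,100],
  [0,1.5,0,0,0,0,100],
])

```text
t: 6.22
position: [0.5588, -0.0849, 0.0502]
ee_rot: [0.003, 0.707, -0.707, -0.001]
ft_force: [-0.4, 1.1, -1.0]
gripper_width: 0.0575
```

Emit:
step_arm([
  [0,1,0,0,0,0,100],
  [0,1.5,0,0,0,0,100],
  [0,1.5,0,0,0,0,100],
])

```text
t: 6.47
position: [0.5587, -0.0849, 0.0485]
ee_rot: [0.002, 0.707, -0.707, -0.002]
ft_force: [0.8, 1.1, -0.3]
gripper_width: 0.057
```

Emit:
step_arm([
  [0,1,0,0,0,0,100],
  [0,1.5,0,0,0,0,100],
  [0,1.5,0,0,0,0,100],
])

```text
t: 6.72
position: [0.5587, -0.0849, 0.0469]
ee_rot: [0.002, 0.707, -0.707, -0.002]
ft_force: [0.1, -0.0, -0.8]
gripper_width: 0.0569
```

Emit:
step_arm([
  [0,1,0,0,0,0,100],
  [0,1.5,0,0,0,0,100],
  [0,1.5,0,0,0,0,100],
])

```text
t: 6.97
position: [0.5588, -0.0849, 0.0457]
ee_rot: [0.002, 0.707, -0.707, -0.002]
ft_force: [-1.8, -0.2, 6.3]
gripper_width: 0.0571
```

Emit:
step_arm([
  [0,1,0,0,0,0,100],
  [0,1.5,0,0,0,0,100],
  [0,1.5,0,0,0,0,100],
])

```text
t: 7.22
position: [0.5589, -0.0849, 0.0455]
ee_rot: [0.003, 0.707, -0.707, -0.001]
ft_force: [-8.6, 0.5, 24.5]
gripper_width: 0.0573
```

The lid was felt at a reported z of 0.046, where the real height is 0.080. So the reported TCP is about 34 mm too low with the tool pointing down. I'll back off 4 mm and grip the bar.

Emit:
step_arm([
  [0,-4,0,0,0,0,255],
  [0,-4,0,0,0,0,255],
  [0,-4,0,0,0,0,255],
  [0,-4,0,0,0,0,255],
  [0,-4,0,0,0,0,255],
])

```text
t: 7.63
position: [0.5587, -0.0848, 0.0492]
ee_rot: [0.002, 0.707, -0.707, -0.002]
ft_force: [0.3, -0.8, -0.3]
gripper_width: 0.027
```

Emit:
step_arm([
  [0,0,0,0,0,0,255],
  [0,0,0,0,0,0,255],
  [0,0,0,0,0,0,255],
])

```text
t: 7.88
position: [0.5585, -0.0846, 0.0489]
ee_rot: [0.002, 0.707, -0.707, -0.002]
ft_force: [0.5, 0.4, -3.5]
gripper_width: 0.0115
```

```bash
python3 - <<'E'
from h import *
s=st(); print(R.from_quat(s['ee_rot']).as_matrix().round(3)); go(s['position']+[.152*.006,.152,0],Rdes(0,'y'))
E
```

```text
t 7.88 pos [ 0.5585 -0.0846  0.0489] F [ 0.5  0.4 -3.5] w 0.0115
[[-1.     0.001 -0.006]
 [ 0.006  0.001 -1.   ]
 [-0.001 -1.    -0.001]]
shift [-1.00e-01  1.00e-01 -1.52e+02] turn [ 0.05  0.02 -0.04] rows 3.645149543774016 0.009679368561573885
```

Caught: the opening is 11.5 mm on the 12 mm bar. Now I'll slide the lid.

Emit:
step_arm([
  [0,0,-15,0,0,0,255],
  [0,0,-32,0,0,0,255],
  [0,0,-49,0,0,0,255],
  [0,0,-66,0,0,0,255],
  [0,0,-83,0,0,0,255],
])

```text
t: 8.3
position: [0.559, -0.0018, 0.0489]
ee_rot: [-0.003, -0.707, 0.707, 0.002]
ft_force: [1.7, -3.2, -2.7]
gripper_width: 0.0121
```

Emit:
step_arm([
  [0,0,-17,0,0,0,255],
  [0,0,-34,0,0,0,255],
  [0,0,-48,0,0,0,255],
  [0,0,-58,0,0,0,255],
  [0,0,-62,0,0,0,255],
])

```text
t: 8.72
position: [0.5594, 0.0615, 0.0489]
ee_rot: [0.002, 0.707, -0.707, -0.001]
ft_force: [-1.0, -1.6, 0.9]
gripper_width: 0.0115
```

Emit:
step_arm([
  [0,0,-3,0,0,0,255],
  [0,0,-5,0,0,0,255],
  [0,0,-6,0,0,0,255],
  [0,0,-6,0,0,0,255],
])

```text
t: 9.05
position: [0.5594, 0.067, 0.0489]
ee_rot: [0.002, 0.707, -0.707, -0.002]
ft_force: [-0.2, -2.3, 2.2]
gripper_width: 0.0113
```

Emit:
step_arm([
  [0,0,-2,0,0,0,255],
  [0,0,-3,0,0,0,255],
  [0,0,-3,0,0,0,255],
])

```text
t: 9.3
position: [0.5594, 0.0669, 0.0489]
ee_rot: [-0.003, -0.706, 0.708, 0.003]
ft_force: [-0.5, -12.5, 3.6]
gripper_width: 0.0118
```

The lid is against its stop: y stalled at 0.067 with 12.5 N, and 152 mm of travel agrees with my estimate. I'll release, lift and retreat to look in.

Emit:
step_arm([
  [0,0,0,0,0,0,120],
  [0,0,0,0,0,0,120],
  [0,0,0,0,0,0,120],
  [0,-25,0,0,0,0,120],
  [0,-65,0,0,0,0,120],
])

```text
t: 9.72
position: [0.5568, 0.0671, 0.1114]
ee_rot: [-0.0, -0.706, 0.708, 0.005]
ft_force: [1.0, -0.5, 0.6]
gripper_width: 0.0415
```

```bash
python3 - <<'E'
from h import *
s=st(); go([.42,-.40,.19],Rdes(0,'x'))
E
```

```text
t 9.72 pos [0.5568 0.0671 0.1114] F [ 1.  -0.5  0.6] w 0.0415
shift [133.8 -76.3 468.3] turn [  0.13 -90.07   0.42] rows 11.82285711676223 12.580366498988951
```

Emit:
step_arm([
  [134,-76,468,0,-90,0,120],
  [134,-76,468,0,-90,0,120],
  [134,-76,468,0,-90,0,120],
  [134,-76,468,0,-90,0,120],
  [134,-76,468,0,-90,0,120],
])

```text
t: 10.13
position: [0.5081, -0.1064, 0.1423]
ee_rot: [0.19, -0.681, 0.682, -0.189]
ft_force: [1.1, -0.9, 0.0]
gripper_width: 0.0501
```

```bash
python3 - <<'E'
from h import *
s=st(); go([.42,-.40,.19],Rdes(0,'x'))
E
```

```text
t 10.13 pos [ 0.5081 -0.1064  0.1423] F [ 1.1 -0.9  0. ] w 0.0501
shift [227.1 -47.2 206. ] turn [ 3.000e-02 -5.856e+01  1.200e-01] rows 7.4387699669596 8.179156301292556
```

Emit:
step_arm([
  [227,-47,206,0,-58.5,0,120],
  [227,-47,206,0,-58.5,0,120],
  [227,-47,206,0,-58.5,0,120],
  [227,-47,206,0,-58.5,0,120],
  [227,-47,206,0,-58.5,0,120],
])

```text
t: 10.55
position: [0.4587, -0.2735, 0.1694]
ee_rot: [0.362, -0.608, 0.608, -0.36]
ft_force: [1.3, 0.0, -0.5]
gripper_width: 0.0502
```

```bash
python3 - <<'E'
from h import *
s=st(); go([.42,-.40,.19],Rdes(0,'x'))
E
```

```text
t 10.55 pos [ 0.4587 -0.2735  0.1694] F [ 1.3  0.  -0.5] w 0.0502
shift [129.7 -20.3  26.6] turn [  0.04 -28.26   0.1 ] rows 3.211289813528371 3.947498573223497
```

Emit:
step_arm([
  [130,-20,27,0,-28.3,0,75],
  [130,-20,27,0,-28.3,0,75],
  [130,-20,27,0,-28.3,0,75],
  [130,-20,27,0,-28.3,0,75],
  [130,-20,27,0,-28.3,0,75],
])

```text
t: 10.97
position: [0.4178, -0.4059, 0.1902]
ee_rot: [0.5, -0.5, 0.501, -0.498]
ft_force: [-0.8, -0.1, 0.3]
gripper_width: 0.0664
```

```bash
python3 - <<'E'
from h import *
st(); p=snap('top','top1'); q=snap('scene','scene1')
P=cv2.cvtColor(p['color'],cv2.COLOR_RGB2BGR)[145:255,305:395]; Q=cv2.cvtColor(q['color'],cv2.COLOR_RGB2BGR)[140:240,250:350]
f=lambda a,k:cv2.resize(a,None,fx=k,fy=k,interpolation=cv2.INTER_CUBIC)
a,b=f(P,4),f(Q,4); h=max(a.shape[0],b.shape[0])
a=cv2.copyMakeBorder(a,0,h-a.shape[0],0,0,0);b=cv2.copyMakeBorder(b,0,h-b.shape[0],0,0,0)
cv2.imwrite('pics/open.png',np.hstack([a,b]))
for P in(p,q):
    for l in('rule','rule_end_a','tin','lid_pull','lid'):
        print(l,[(round(d['confidence'],2),toworld(P,d['point']).round(3)) for d in spotter.spot_in(l,P)[:2]])
E
```

```text
t 10.97 pos [ 0.4178 -0.4059  0.1902] F [-0.8 -0.1  0.3] w 0.0664
rule [(0.95, array([ 0.56 , -0.1  ,  0.035]))]
rule_end_a [(0.81, array([ 0.553, -0.11 ,  0.041]))]
tin [(0.96, array([ 0.644, -0.104,  0.025]))]
lid_pull [(0.6, array([0.566, 0.064, 0.081]))]
lid [(0.64, array([0.556, 0.065, 0.08 ]))]
rule [(0.94, array([ 0.558, -0.114,  0.036]))]
rule_end_a [(0.6, array([ 0.556, -0.115,  0.035]))]
tin [(0.89, array([ 0.645, -0.11 ,  0.021])), (0.35, array([0.567, 0.074, 0.082]))]
lid_pull [(0.84, array([0.562, 0.074, 0.085]))]
lid [(0.89, array([0.569, 0.071, 0.081])), (0.65, array([ 0.557, -0.113,  0.031]))]
```

View pics/open.png

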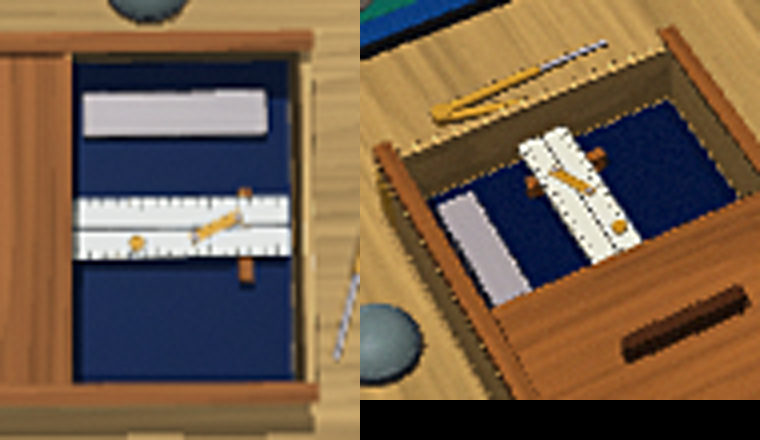

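The lid is fully open. The rule, tin and batten show clearly: in the top crop the rule spans rows 194–260, its end a is at column 291, and there's a knob at (137,242). The tin is well clear on the +x side. This is view 9. Now I'll measure the rule from both views.

```bash
python3 - <<'E'
from h import *
p=snap('top'); q=snap('scene')
T=lambda u,v:(305+u/4-.5,145+v/4-.5); S=lambda u,v:(250+(u-360)/4-.5,140+v/4-.5)
for n,a,b in(('a+x',T(291,195),S(520,147)),('a-x',T(290,256),S(567,128)),('knob',T(137,242),S(620,227))):
    print(n,tri([ray(p,a),ray(q,b)]),atz(p,a,.036).round(4),atz(q,b,.036).round(4))
for v in((76,200),(76,260)): print(atz(p,T(*v),.036).round(4))
print('lid edge',atz(p,T(73,200),.08), 'tin', [atz(p,T(*v),.024).round(3).tolist() for v in((84,92),(84,137),(267,91),(267,134))])
E
```

```text
a+x (array([ 0.57826069, -0.1863638 ,  0.03163171]), [np.float64(0.003070865916939656), np.float64(0.003070865916939468)]) [ 0.5805 -0.1875  0.036 ] [ 0.5771 -0.1812  0.036 ]
a-x (array([ 0.53361508, -0.18559533,  0.03030229]), [np.float64(0.0015548914668107522), np.float64(0.0015548914668106356)]) [ 0.5347 -0.1857  0.036 ] [ 0.5343 -0.1804  0.036 ]
knob (array([ 0.54520042, -0.07038315,  0.03727225]), [np.float64(0.001649062496832286), np.float64(0.001649062496832203)]) [ 0.5467 -0.0713  0.036 ] [ 0.5434 -0.0703  0.036 ]
[ 0.5789 -0.026   0.036 ]
[ 0.5338 -0.0254  0.036 ]
lid edge [ 0.57522747 -0.02411286  0.08      ] tin [[0.662, -0.033, 0.024], [0.628, -0.033, 0.024], [0.661, -0.172, 0.024], [0.628, -0.172, 0.024]]
```

```bash
sed -i 's/^L=.*/L=(.559,-.019,.003)/' h.py; python3 - <<'E'
from h import *
s=st(); go([.5565,-.065,.14],Rdes(0,'x'))
E
```

```text
t 11.67 pos [ 0.4204 -0.4004  0.1897] F [ 0.1  0.4 -0.5] w 0.0663
shift [-336.1   49.   134.4] turn [ 0.06 -0.47  0.09] rows 8.760823028870815 0.06761100512011346
```

Emit:
step_arm([
  [-336,49,134,0,-0.5,0,75],
  [-336,49,134,0,-0.5,0,75],
  [-336,49,134,0,-0.5,0,75],
  [-336,49,134,0,-0.5,0,75],
  [-336,49,134,0,-0.5,0,75],
])

```text
t: 12.08
position: [0.4981, -0.2074, 0.1613]
ee_rot: [0.501, -0.499, 0.5, -0.5]
ft_force: [2.3, -1.7, -0.2]
gripper_width: 0.0665
```

```bash
python3 - <<'E'
from h import *
s=st(); go([.5565,-.065,.12],Rdes(0,'x'))
E
```

```text
t 12.08 pos [ 0.4981 -0.2074  0.1613] F [ 2.3 -1.7 -0.2] w 0.0665
shift [-142.3   41.1   58.8] turn [ 0.03 -0.    0.1 ] rows 3.82121607213695 0.014704981201923156
```

Emit:
step_arm([
  [-142,41,59,0,0,0,75],
  [-142,41,59,0,0,0,75],
  [-142,41,59,0,0,0,75],
  [-142,41,59,0,0,0,75],
  [-142,41,59,0,0,0,75],
])

```text
t: 12.5
position: [0.5579, -0.0575, 0.1186]
ee_rot: [0.503, -0.498, 0.497, -0.503]
ft_force: [-0.8, 0.2, -0.3]
gripper_width: 0.0664
```

```bash
python3 - <<'E'
from h import *
s=st(); go([.5565,-.065,.005],Rdes(0,'x'))
E
```

```text
t 12.5 pos [ 0.5579 -0.0575  0.1186] F [-0.8  0.2 -0.3] w 0.0664
shift [  7.6 113.6  -1.3] turn [ 0.08  0.44 -0.07] rows 2.7300648484757666 0.06288180000594683
```

Emit:
step_arm([
  [8,15,-1,0,0.4,0,75],
  [8,45,-1,0,0.4,0,75],
  [8,80,-1,0,0.4,0,75],
  [8,105,-1,0,0.4,0,75],
  [8,113,-1,0,0.4,0,75],
])

```text
t: 12.92
position: [0.5545, -0.0653, 0.0021]
ee_rot: [0.502, -0.501, 0.497, -0.5]
ft_force: [-1.1, 0.5, -0.7]
gripper_width: 0.0662
```

Emit:
step_arm([
  [0,6,0,0,0,0,75],
  [0,12,0,0,0,0,75],
  [0,16,0,0,0,0,75],
  [0,17,0,0,0,0,75],
])

```text
t: 13.25
position: [0.555, -0.0654, -0.0145]
ee_rot: [0.502, -0.501, 0.497, -0.5]
ft_force: [0.0, 0.6, 0.7]
gripper_width: 0.0664
```

```bash
python3 - <<'E'
from h import *
s=st(); go([.5565,-.065,-.0175],Rdes(0,'x'))
E
```

```text
t 13.25 pos [ 0.555  -0.0654 -0.0145] F [0.  0.6 0.7] w 0.0664
shift [-0.4  3.   1.6] turn [ 0.29  0.03 -0.09] rows 0.08237787634855226 0.04220807193058128
```

Emit:
step_arm([
  [0,2,1.5,0.3,0,0,75],
  [0,3,1.5,0.3,0,0,75],
  [0,3,1.5,0.3,0,0,255],
  [0,3,1.5,0.3,0,0,255],
  [0,3,1.5,0.3,0,0,255],
])

```text
t: 13.67
position: [0.5566, -0.0654, -0.0172]
ee_rot: [-0.5, 0.499, -0.499, 0.501]
ft_force: [0.1, -0.5, 0.8]
gripper_width: 0.05
```

Emit:
step_arm([
  [0,0,0,0,0,0,255],
  [0,0,0,0,0,0,255],
  [0,0,0,0,0,0,255],
])

```text
t: 13.92
position: [0.5566, -0.0654, -0.0171]
ee_rot: [-0.5, 0.499, -0.499, 0.501]
ft_force: [-0.6, 0.2, 2.5]
gripper_width: 0.0432
```

```bash
cat > plan.py <<'E'
# side view in locker (y,z) mm: rule poses by grip point (gy,gz) and tilt th (deg, end a up); clearances
from h import *
RG=-39.
def pts(gy,gz,th):
    t=np.radians(th); u=np.array([np.cos(t),-np.sin(t)]); n=np.array([np.sin(t),np.cos(t)])  # u: a->b, n: upper normal
    return np.array([gy,gz]),u,n
def clr(gy,gz,th):
    g,u,n=pts(gy,gz,th)
    def loc(P): d=np.array(P)-g; return RG+d@u, d@n   # rule coords (along, up)
    out={}
    for k,P in(('ht_lo',(4,64)),('lid',(-5,72)),('lidtop',(-5,80))):
        s,h=loc(P); top=5+(5 if min(abs(s-45),abs(s+45))<7 else 0)
        out[k]=round(h-top,1) if -160<s<160 else None
    for k,P in(('bat_i',(85,26)),('bat_o',(95,26)),('wall_i',(-172,72)),('wall_o',(-180,72)),('batA',(-130,26))):
        s,h=loc(P); out[k]=round(-5-h,1) if -160<s<160 else None
    b=g+(160-RG)*u-5*n; out['b_y']=round(b[0]); out['b_floor']=round(b[1]-8,1)
    tip=g-19*n; out['tip']=tip.round().tolist()
    c=g+78*n+37.5*u; out['body']=c.round().tolist()
    return out
E
python3 - <<'E'
from plan import *
s=st()
for w in [(-46,31,0),(-49,48,6),(-53,62,10),(-70,65,10),(-90,70,10),(-100,72,10.5),(-118,78,12),(-140,95,16),(-165,118,20),(-190,140,22),(-210,160,22)]:
    print(w,clr(*w))
E
```

```text
t 13.92 pos [ 0.5566 -0.0654 -0.0171] F [-0.6  0.2  2.5] w 0.0432
(-46, 31, 0) {'ht_lo': np.float64(28.0), 'lid': np.float64(36.0), 'lidtop': np.float64(44.0), 'bat_i': np.float64(0.0), 'bat_o': np.float64(0.0), 'wall_i': None, 'wall_o': None, 'batA': np.float64(0.0), 'b_y': 153, 'b_floor': np.float64(18.0), 'tip': [-46.0, 12.0], 'body': [-8.0, 109.0]}
(-49, 48, 6) {'ht_lo': np.float64(16.5), 'lid': np.float64(23.5), 'lidtop': np.float64(31.4), 'bat_i': np.float64(2.9), 'bat_o': np.float64(1.8), 'wall_i': None, 'wall_o': None, 'batA': np.float64(25.3), 'b_y': 148, 'b_floor': np.float64(14.2), 'tip': [-51.0, 29.0], 'body': [-4.0, 122.0]}
(-53, 62, 10) {'ht_lo': np.float64(6.9), 'lid': np.float64(13.2), 'lidtop': np.float64(21.1), 'bat_i': np.float64(6.5), 'bat_o': np.float64(4.8), 'wall_i': np.float64(5.8), 'wall_o': None, 'batA': np.float64(43.8), 'b_y': 142, 'b_floor': np.float64(14.5), 'tip': [-56.0, 43.0], 'body': [-3.0, 132.0]}
(-70, 65, 10) {'ht_lo': np.float64(6.9), 'lid': np.float64(13.2), 'lidtop': np.float64(21.1), 'bat_i': np.float64(6.5), 'bat_o': np.float64(4.8), 'wall_i'
[... 1506 characters left out ...]
t64(40.6), 'wall_o': np.float64(43.4), 'batA': np.float64(69.5), 'b_y': 20, 'b_floor': np.float64(37.2), 'tip': [-171.0, 100.0], 'body': [-103.0, 178.0]}
(-190, 140, 22) {'ht_lo': None, 'lid': np.float64(1.3), 'lidtop': np.float64(8.7), 'bat_i': None, 'bat_o': None, 'wall_i': np.float64(51.3), 'wall_o': np.float64(54.3), 'batA': np.float64(78.2), 'b_y': -7, 'b_floor': np.float64(52.8), 'tip': [-197.0, 122.0], 'body': [-126.0, 198.0]}
(-210, 160, 22) {'ht_lo': None, 'lid': None, 'lidtop': None, 'bat_i': None, 'bat_o': None, 'wall_i': np.float64(62.4), 'wall_o': np.float64(65.4), 'batA': np.float64(89.3), 'b_y': -27, 'b_floor': np.float64(72.8), 'tip': [-217.0, 142.0], 'body': [-146.0, 218.0]}
```

Gripped: 43.2 mm opening on the 44 mm rule, centred about 14 mm behind the true fingertips. The planned tilt path keeps at least 5 mm clearance through the critical part, where the knob passes the half-top edge. Next I'll compute the rows in tool axes.

```bash
cat > rows.py <<'E'
from plan import *
X=.5566; Ly=-.0194
def rows(W):
    s=st(); R0=R.from_quat(s['ee_rot']); print('tilt',round(np.degrees(np.arcsin(R0.as_matrix()[1,1]*-1)),2), 'rule th est; g', (lambda g:[round((g[1]-Ly)*1000,1),round(g[2]*1000,1)])(s['position']-.048*R0.as_matrix()[:,1]))
    for gy,gz,th in W:
        Rt=Rdes(th,'x'); T=np.array([X,Ly+gy/1000,gz/1000])+.048*Rt.as_matrix()[:,1]
        d=R0.inv().apply(T-s['position'])*1000; w=(R0.inv()*Rt).as_rotvec(degrees=True); c=clr(gy,gz,th)
        print((gy,gz,th),'->',np.r_[d,w].round(1).tolist())
E
python3 -c "
from rows import *
rows([(-46.3,35,1),(-47,40,3),(-49,48,6),(-51,56,8.5),(-53,61.5,10)])"
```

```text
t 13.92 pos [ 0.5566 -0.0654 -0.0171] F [-0.6  0.2  2.5] w 0.0432
tilt -0.08 rule th est; g [np.float64(-46.1), np.float64(30.9)]
(-46.3, 35, 1) -> [1.1, -4.1, -0.0, -0.0, 0.0, -1.1]
(-47, 40, 3) -> [3.5, -9.1, -0.0, -0.0, 0.0, -3.1]
(-49, 48, 6) -> [8.0, -17.3, -0.0, -0.0, 0.0, -6.1]
(-51, 56, 8.5) -> [12.1, -25.6, -0.0, -0.0, 0.0, -8.6]
(-53, 61.5, 10) -> [15.3, -31.3, -0.0, -0.0, 0.0, -10.1]
```

Emit:
step_arm([
  [1.1,-4.1,0,0,0,-1.1,255],
  [3.5,-9.1,0,0,0,-3.1,255],
  [8,-17.3,0,0,0,-6.1,255],
  [8,-17.3,0,0,0,-6.1,255],
])

```text
t: 14.25
position: [0.5576, -0.0718, 0.0016]
ee_rot: [0.527, -0.47, 0.525, -0.475]
ft_force: [0.7, 1.4, -1.7]
gripper_width: 0.0438
```

```bash
python3 -c "
from rows import *
rows([(-51,56,8.5),(-53,61.5,10),(-53,61.5,10)])"
```

```text
t 14.25 pos [ 0.5576 -0.0718  0.0016] F [ 0.7  1.4 -1.7] w 0.0438
tilt 6.18 rule th est; g [np.float64(-47.3), np.float64(49.3)]
(-51, 56, 8.5) -> [6.4, -6.3, -1.0, -0.2, 0.2, -2.3]
(-53, 61.5, 10) -> [10.2, -11.6, -1.0, -0.2, 0.2, -3.8]
(-53, 61.5, 10) -> [10.2, -11.6, -1.0, -0.2, 0.2, -3.8]
```

Emit:
step_arm([
  [6.4,-6.3,-1,0,0,-2.3,255],
  [10.2,-11.6,-1,0,0,-3.8,255],
  [10.2,-11.6,-1,0,0,-3.8,255],
])

```text
t: 14.5
position: [0.5572, -0.0796, 0.0149]
ee_rot: [0.543, -0.451, 0.541, -0.458]
ft_force: [0.2, 0.9, -1.0]
gripper_width: 0.044
```

```bash
python3 -c "
from rows import *
p=snap('top'); q=snap('scene')
P=cv2.cvtColor(p['color'],cv2.COLOR_RGB2BGR)[145:255,305:405]; Q=cv2.cvtColor(q['color'],cv2.COLOR_RGB2BGR)[110:220,250:350]
f=lambda a:cv2.resize(a,None,fx=4,fy=4,interpolation=cv2.INTER_CUBIC)
cv2.imwrite('pics/tilt.png',np.hstack([f(P),f(Q)]))
rows([(-61,63,10),(-70,65,10),(-80,67.2,10),(-90,69,10)])"
```

```text
t 14.6 pos [ 0.5566 -0.0803  0.014 ] F [-0.2 -0.4 -1.5] w 0.0436
tilt 9.9 rule th est; g [np.float64(-52.6), np.float64(61.3)]
(-61, 63, 10) -> [8.6, -0.3, -0.1, -0.2, 0.2, -0.1]
(-70, 65, 10) -> [17.8, -0.7, -0.1, -0.2, 0.2, -0.1]
(-80, 67.2, 10) -> [28.1, -1.1, -0.2, -0.2, 0.2, -0.1]
(-90, 69, 10) -> [38.2, -1.2, -0.2, -0.2, 0.2, -0.1]
```

View pics/tilt.png

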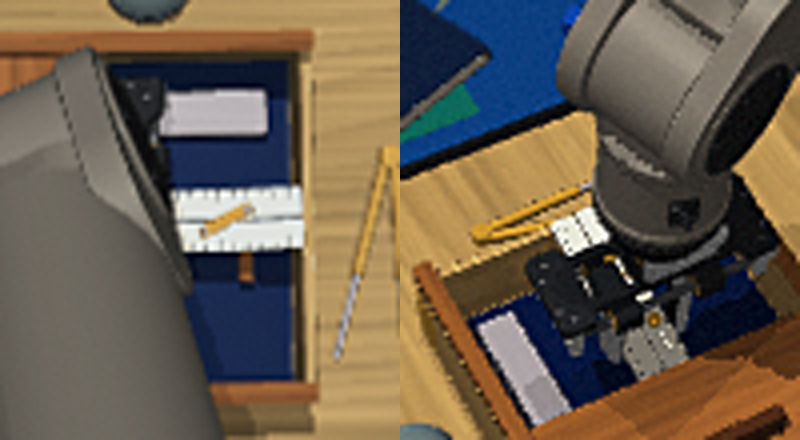

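The picture shows the rule tilted with end a up and just over the end wall, at (302,218) in the top crop. The tin is in place. The wrist force is about 1.5 N, which is just the rule's weight, so nothing is touching. This is view 10. Now I'll slide out.

Emit:
step_arm([
  [8.6,-0.3,0,0,0,-0.1,255],
  [17.8,-0.7,0,0,0,-0.1,255],
  [28.1,-1.1,0,0,0,-0.1,255],
  [28.1,-1.1,0,0,0,-0.1,255],
])

```text
t: 14.93
position: [0.5566, -0.1113, 0.0203]
ee_rot: [0.542, -0.453, 0.542, -0.456]
ft_force: [-1.2, -0.5, -1.3]
gripper_width: 0.0441
```

```bash
python3 -c "
from rows import *
p=snap('top'); print(proj(p,[.557,-.192,.087]),'vs 380,199')
rows([(-90,69,10),(-100,71.3,10.5),(-109,75,11.5),(-118,79,13)])"
```

```text
[[381.14414923 199.84146339]] vs 380,199
t 14.98 pos [ 0.5567 -0.11    0.0201] F [-0.4  0.2 -1.9] w 0.0436
tilt 10.02 rule th est; g [np.float64(-82.2), np.float64(67.4)]
(-90, 69, 10) -> [7.9, -0.2, -0.1, -0.2, 0.0, 0.0]
(-100, 71.3, 10.5) -> [18.6, -0.8, -0.1, -0.2, 0.0, -0.5]
(-109, 75, 11.5) -> [28.9, -2.9, -0.1, -0.2, 0.0, -1.5]
(-118, 79, 13) -> [39.7, -5.3, -0.1, -0.2, 0.0, -3.0]
```

Emit:
step_arm([
  [7.9,-0.2,0,0,0,0,255],
  [18.6,-0.8,0,0,0,-0.5,255],
  [28.9,-2.9,0,0,0,-1.5,255],
  [28.9,-2.9,0,0,0,-1.5,255],
])

```text
t: 15.32
position: [0.5568, -0.14, 0.0287]
ee_rot: [0.548, -0.445, 0.549, -0.448]
ft_force: [-0.7, 0.5, -1.0]
gripper_width: 0.0434
```

```bash
python3 -c "
from rows import *
rows([(-118,79,13),(-129,85,15),(-140,92,17),(-152,101,19),(-152,101,19)])"
```

```text
t 15.32 pos [ 0.5568 -0.14    0.0287] F [-0.7  0.5 -1. ] w 0.0434
tilt 11.65 rule th est; g [np.float64(-110.9), np.float64(75.7)]
(-118, 79, 13) -> [8.7, -1.8, -0.1, -0.2, -0.1, -1.3]
(-129, 85, 15) -> [22.4, -5.6, -0.2, -0.2, -0.1, -3.3]
(-140, 92, 17) -> [36.2, -10.3, -0.2, -0.2, -0.1, -5.3]
(-152, 101, 19) -> [51.5, -16.9, -0.1, -0.2, -0.1, -7.3]
(-152, 101, 19) -> [51.5, -16.9, -0.1, -0.2, -0.1, -7.3]
```

Emit:
step_arm([
  [8.7,-1.8,0,0,0,-1.3,255],
  [22.4,-5.6,0,0,0,-3.3,255],
  [36.2,-10.3,0,0,0,-5.3,255],
  [51.5,-16.9,0,0,0,-7.3,255],
  [51.5,-16.9,0,0,0,-7.3,255],
])

```text
t: 15.73
position: [0.5574, -0.188, 0.057]
ee_rot: [0.575, -0.408, 0.577, -0.412]
ft_force: [0.4, -0.9, -2.0]
gripper_width: 0.0436
```

```bash
python3 -c "
from rows import *
print(clr(-165,111,21),clr(-190,131,23),clr(-205,145,23))
rows([(-165,111,21),(-178,121,22),(-190,131,23),(-205,145,23),(-218,160,23)])"
```

```text
{'ht_lo': np.float64(11.7), 'lid': np.float64(15.9), 'lidtop': np.float64(23.4), 'bat_i': None, 'bat_o': None, 'wall_i': np.float64(33.9), 'wall_o': np.float64(36.8), 'batA': np.float64(61.8), 'b_y': 19, 'b_floor': np.float64(27.0), 'tip': [-172.0, 93.0], 'body': [-102.0, 170.0]} {'ht_lo': None, 'lid': np.float64(13.0), 'lidtop': np.float64(20.3), 'bat_i': None, 'bat_o': None, 'wall_i': np.float64(42.3), 'wall_o': np.float64(45.4), 'batA': np.float64(68.2), 'b_y': -9, 'b_floor': np.float64(40.6), 'tip': [-197.0, 114.0], 'body': [-125.0, 188.0]} {'ht_lo': None, 'lid': None, 'lidtop': None, 'bat_i': None, 'bat_o': None, 'wall_i': np.float64(49.3), 'wall_o': np.float64(52.4), 'batA': np.float64(75.2), 'b_y': -24, 'b_floor': np.float64(54.6), 'tip': [-212.0, 128.0], 'body': [-140.0, 202.0]}
t 15.73 pos [ 0.5574 -0.188   0.057 ] F [ 0.4 -0.9 -2. ] w 0.0436
tilt 19.14 rule th est; g [np.float64(-152.9), np.float64(102.3)]
(-165, 111, 21) -> [15.9, -4.2, -0.8, -0.2, -0.1, -1.9]
(-178, 121, 22) -> [32.3, -9.5, -0.8, -0.2, -0.1, -2.9]
(-190, 131, 23) -> [47.7, -15.0, -0.8, -0.2, -0.1, -3.9]
(-205, 145, 23) -> [66.5, -23.3, -0.7, -0.2, -0.1, -3.9]
(-218, 160, 23) -> [83.7, -33.2, -0.7, -0.2, -0.1, -3.9]
```

Emit:
step_arm([
  [15.9,-4.2,-0.8,0,0,-1.9,255],
  [32.3,-9.5,-0.8,0,0,-2.9,255],
  [47.7,-15,-0.8,0,0,-3.9,255],
  [66.5,-23.3,-0.7,0,0,-3.9,255],
  [83.7,-33.2,-0.7,0,0,-3.9,255],
])

```text
t: 16.15
position: [0.5564, -0.2571, 0.1164]
ee_rot: [0.589, -0.388, 0.59, -0.392]
ft_force: [0.5, -0.8, -1.5]
gripper_width: 0.0439
```

```bash
python3 -c "
from rows import *
rows([(-222,180,23),(-222,205,20),(-222,230,15),(-222,245,9),(-222,250,3)])"
```

```text
t 16.15 pos [ 0.5564 -0.2571  0.1164] F [ 0.5 -0.8 -1.5] w 0.0439
tilt 23.04 rule th est; g [np.float64(-218.9), np.float64(160.6)]
(-222, 180, 23) -> [10.4, -16.7, 0.3, -0.2, -0.1, 0.0]
(-222, 205, 20) -> [17.7, -39.7, 0.4, -0.2, -0.1, 3.0]
(-222, 230, 15) -> [23.3, -63.2, 0.5, -0.2, -0.1, 8.0]
(-222, 245, 9) -> [24.2, -77.9, 0.5, -0.2, -0.0, 14.0]
(-222, 250, 3) -> [21.4, -84.0, 0.5, -0.2, -0.0, 20.0]
```

Emit:
step_arm([
  [10.4,-16.7,0,0,0,0,255],
  [17.7,-39.7,0,0,0,3,255],
  [23.3,-63.2,0,0,0,8,255],
  [24.2,-77.9,0,0,0,14,255],
  [21.4,-84,0,0,0,20,255],
])

```text
t: 16.57
position: [0.5582, -0.2439, 0.2068]
ee_rot: [0.511, -0.483, 0.514, -0.492]
ft_force: [0.4, 0.2, -3.2]
gripper_width: 0.0433
```

```bash
python3 -c "
from rows import *
rows([(-222,250,0)])"
```

```text
t 16.57 pos [ 0.5582 -0.2439  0.2068] F [ 0.4  0.2 -3.2] w 0.0433
tilt 2.83 rule th est; g [np.float64(-222.2), np.float64(254.7)]
(-222, 250, 0) -> [-2.8, 4.6, -1.7, -0.7, 0.1, 2.8]
```

Level off and check by eye.

Emit:
step_arm([
  [-2.8,4.6,-1.7,-0.7,0,2.8,255],
  [-2.8,4.6,-1.7,-0.7,0,2.8,255],
  [-2.8,4.6,-1.7,-0.7,0,2.8,255],
  [-2.8,4.6,-1.7,-0.7,0,2.8,255],
  [-2.8,4.6,-1.7,-0.7,0,2.8,255],
])

```text
t: 16.98
position: [0.5566, -0.2403, 0.2018]
ee_rot: [0.502, -0.498, 0.498, -0.501]
ft_force: [-0.4, 0.8, -0.8]
gripper_width: 0.0436
```

```bash
python3 -c "
from rows import *
p=snap('top'); q=snap('scene')
P=cv2.cvtColor(p['color'],cv2.COLOR_RGB2BGR)[120:270,250:450]; Q=cv2.cvtColor(q['color'],cv2.COLOR_RGB2BGR)[40:240,210:410]
cv2.imwrite('pics/end.png',np.hstack([cv2.resize(np.pad(P,((0,50),(0,0),(0,0))),None,fx=2,fy=2,interpolation=2),cv2.resize(Q,None,fx=2,fy=2,interpolation=2)]))
for n in ('lid_pull','tin','rule'):
  print(n,[toworld(P,d['point']).round(3).tolist() for P in(p,q) for d in spotter.spot_in(n,P)[:1]])
cv2.imwrite('pics/end2.png',cv2.resize(Q,None,fx=3,fy=3,interpolation=2))
rows([(-222,250,0)]); print(telemetry.state()['torque'])"
```

```text
lid_pull [[0.565, 0.063, 0.08], [0.565, 0.072, 0.08]]
tin [[0.643, -0.101, 0.025], [0.642, -0.11, 0.023]]
rule [[0.558, -0.132, 0.254], [0.56, -0.147, 0.256]]
t 17.38 pos [ 0.5566 -0.2411  0.2021] F [ 0.3  0.4 -0.6] w 0.0436
tilt 0.04 rule th est; g [np.float64(-221.7), np.float64(250.1)]
(-222, 250, 0) -> [0.3, 0.1, -0.0, 0.0, 0.1, 0.0]
[-0.12571385 -0.09285165 -0.07315617]
```

View pics/end.png

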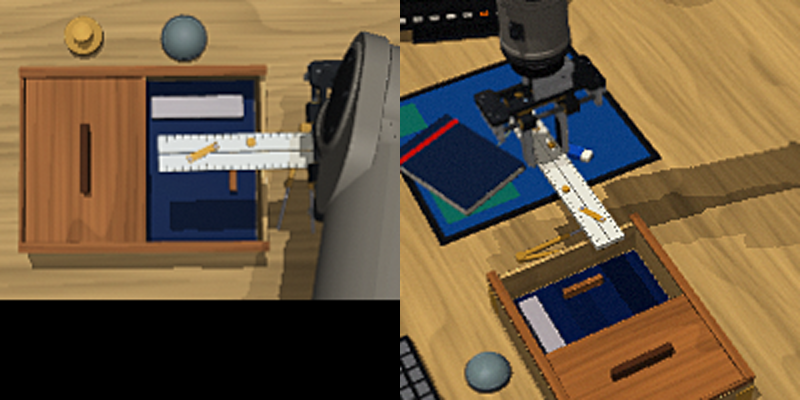

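The rule is out and held, the lid is open, and the tin, dividers and other items haven't moved. Now I'll check the level by triangulating end b and the knob against the expected top face at 0.255.

```bash
python3 -c "
from rows import *
p=snap('top'); q=snap('scene')
T=lambda u,v:(250+u/2-.25,120+v/2-.25); S=lambda u,v:(210+(u-400)/2-.25,40+v/2-.25)
for n,a,b in(('b+x',(157.5,134),(593,248)),('b-x',(159,172),(624,236)),('knob',(251,142),(566,189))):
    x,e=tri([ray(p,T(*a)),ray(q,S(*b))]); print(n,x.round(4),round(e[0],4))
gy=-.2411; C=gy+.039
for n,w in(('b+x',[.5785,C+.16,.255]),('b-x',[.5345,C+.16,.255]),('knob',[.5675,C+.045,.26])):
    u=proj(p,w)[0]; v=proj(q,w)[0]; print(n,'exp top',((u-[250,120]+.25)*2).round(1),'scene',((v-[210,40]+.25)*2+[400,0]).round(1))
for k in('radio','mug','eraser','logbook','weight','magnifier','dividers'): print(k,[toworld(q,d['point']).round(3).tolist() for d in spotter.spot_in(k,q)[:1]])
st()"
```

```text
b+x [ 0.5806 -0.0404  0.2491] 0.0004
b-x [ 0.5325 -0.0412  0.2468] 0.0006
knob [ 0.567  -0.155   0.2544] 0.0015
b+x exp top [159.1 134.9] scene [594.  243.9]
b-x exp top [159.5 170.4] scene [622.  232.2]
knob exp top [252.6 142.2] scene [563.8 185.4]
radio [[0.405, 0.517, 0.103]]
mug [[0.577, 0.424, 0.052]]
eraser [[0.413, -0.441, 0.016]]
logbook [[0.625, -0.516, 0.018]]
weight [[0.765, 0.088, 0.022]]
magnifier [[0.758, -0.075, 0.021]]
dividers [[0.578, -0.268, 0.013]]
t 17.83 pos [ 0.5566 -0.2414  0.202 ] F [-0.7 -0.6 -1.2] w 0.0434
```

```bash
python3 -c "
from h import *
print(ctrl.hand_in()); st()"
```

```text
the job is handed in; nothing more can be done
None
the job is handed in; nothing more can be done
```

The rule is out of the locker and I handed the job in at about 18 s, with the rule held level well above the lid. I slid the half-lid open to its stop, gripped the rule by the part that showed, tilted it 10–23° and slid it out diagonally.

**Last checks:**
- **Height:** the rule's centre is about 0.25 m up, and every part is at least 0.23 m, against the 0.13 m needed.
- **Level:** the tool read 0.04° of tilt. Triangulating end b and a knob gave the rule level to about 1°.
- **Grip:** the fingers read 43.5 mm on the 44 mm rule. During the whole extraction the wrist force stayed within a few newtons, about the rule's own weight.
- **Lid:** it stalled at its stop with 12.5 N, and the last picture still shows it open.
- **Other items:** the tin, dividers, weight, magnifier, radio, mug, eraser and logbook were all found where they started, within the network's error.

**What disagreed:**
- **Reported tool position:** the fingertips were really about 34 mm higher than reported with the tool pointing down. My first grip on the lid's pull bar therefore closed on nothing. I confirmed the offset with both cameras and by touching the lid, which took about 25 N from the fingertips, and corrected for it from then on.
- **Final rule height:** the cameras put it about 6 mm below my estimate, which is small next to the 100 mm or so to spare.

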